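Weigh a loaded spool bar balanced on the bench scale

TASK

Weigh the loaded spool bar: pick it up from its rack at its balance point, lifting it clear and level without letting it tip, and lay it along the V cradle of the bench scale so that it rests level on the cradle alone when you let go. It does not balance at mid-length and the yarns' weights do not show, so feel for the point with small trial lifts along the bare tube between the spools. Set it down gently, for it is a 3 kg scale, and leave the other things on the table where they are.

Things in the scene. Friction and masses are not known exactly. Their poses are not given: they have to be found in the camera images.
- bar_mid (a point): Mid-length of the loose spool bar, on its axis: a smooth grey tube 440 mm long, 36 mm in diameter, level along this frame's y, with a spool fixed near each end. Between the thin aluminium collars (48 mm in diameter) beside the spools it is bare for 85 mm either side of here. All told it weighs 0.5 to 0.75 kg; its balance point lies up to 60 mm from here along y and must be found.
- spool_plus (a point): Centre of the spool 140 mm from mid-length towards the bar's +y: cream wound, white flanges, 80 mm in diameter, 90 mm long. Both spools look alike but are wound with different yarns: their weights differ and cannot be seen.
- spool_minus (a point): Centre of the like spool 140 mm from mid-length towards the bar's -y.
- rack: Steel rack fixed to the table, where the bar lies at the start: two uprights 412 mm apart along its y, with open V tops 10 mm deep that hold the tube near its ends, tied by two thin rods 10 mm above the table. Origin on the table at its centre; the tube's axis at rest is 64 mm above it.
- scale: White 3 kg bench scale fixed on the table, 170 (x) by 180 (y) by 48 mm high; origin on the table under its centre. Its steel pan (135 by 150 mm, top 61 mm above the table) carries an upright aluminium V cradle for tubes and springs down 1 mm for each 6 N, 6 mm at most.
- cradle (a point): Where a 36 mm tube's axis lies when seated in the scale's V cradle, at the V's middle, 136 mm above the table (1 to 2 mm lower under load). The level groove runs along y and is 24 mm long: a bar stays on it only if its balance point is within 12 mm of here. Across (x) the V head is only 28 mm wide, its edges 13 mm below this point: fingers holding the tube pass down beside it.
- cone_a: Bystander: cream yarn cone, 96 mm in diameter, 151 mm high; origin under its centre.
- cone_b: Bystander: black yarn cone, 84 mm in diameter, 166 mm high; origin under its centre.
- mug: Bystander: white mug, 76 mm in diameter, 90 mm high; origin under its centre.
- weight: Bystander: brass check weight beside the scale, 36 mm in diameter, 48 mm high; origin under its centre.
- tape: Bystander: black tape measure beside the scale, 55 by 28 by 50 mm high; origin under its centre.
- core: Bystander: short upright cardboard core, 44 mm in diameter, 70 mm high; origin under its centre.
- screwdriver: Bystander: screwdriver lying on the table, 170 mm long.
Not all that is in view belongs to the job. Leave any orange look-alike of the scale alone.

How it is judged (in metres and radians):
On the way:
1. the bar is lifted clear of the rack and held level (within 4 degrees) (z of bar_mid in the frame of rack above 0.09 m and angle between bar_mid's own y axis and vertical between 1.501 and 1.641 rad and contact force between bar and rack below 0.1 N), for 0.3 s.
At the end, for the whole second after the job is handed in: The bar rests by itself in the V cradle of the scale: level within 3 degrees, along the groove within 5 degrees, its mid-length within 8 mm sideways of the groove's line, 7 mm in height and 80 mm along, its weight on the scale and on nothing else, at rest (x of bar_mid in the frame of cradle between -0.008 and 0.008 m and z of bar_mid in the frame of cradle between -0.007 and 0.007 m and y of bar_mid in the frame of cradle between -0.08 and 0.08 m and angle between bar_mid's own y axis and vertical between 1.518 and 1.623 rad and angle between the y axis of bar_mid and the y axis of cradle, either way round below 0.087 rad and contact force between bar and scale above 3 N and contact force between bar and table below 0.05 N and contact force between bar and rack below 0.05 N and linear speed of bar below 0.02 m/s); the robot touches nothing.
It fails at once if the bar tips more than 8 degrees from level (angle between bar_mid's own y axis and vertical below 1.431 rad or angle between bar_mid's own y axis and vertical above 1.711 rad).
It fails at once if the scale is loaded beyond 3 kg (30 N) (contact force between scale and anything else above 30 N).
It fails at once if another thing on the table is moved by more than 20 mm (distance of any of cone_a, cone_b, mug, weight, tape, core, screwdriver from where it was at the start of the episode above 0.02 m).
It also fails if it takes over 64 s, if anything falls off the work surface, if the arm or the gripper's body presses on something with over 40 N, if the wrist force passes 120 N, or if a joint passes its speed limit or range.

ROBOT

A 6-joint arm with a two-finger parallel gripper is mounted at the origin on the work surface. World frame = base frame: x ahead of the robot, y to its left, z up, the work surface at z = 0. Lengths are in m, angles in degrees, forces in N, time in s.
With the tool pointing down it reaches from about 0.4 to 0.825 m from the base axis. Payload 7 kg.
Tool frame: the origin (TCP) lies midway between the tips of the shut fingers; the grasp point (between the pads) lies r.tcp_to_grasp behind it (r.tcp_to_grasp is the distance from the TCP to the grasp point, in m); x points along the fingers, y is the direction in which the jaws open and shut, and the axes are right-handed (so a half turn about x gives the same grasp; the last joint's range is limited). The gripper opens to 88 mm and grips with 3 to 60 N. Pads are 19 mm wide; open, the fingers measure 130 mm over their backs; the gripper's body (78 mm by 193 mm) begins 47 mm behind the grasp point.
Start: joints at [87.668, 20.546, 0.682, 0, -70.136, -16.507], TCP at [0.218, 0.639, 0.227] pointing down, gripper open.
Joint ranges: [-176.03, 176.03], [-82.01, 121.73], [-58.28, 71.71], [-173.87, 95.51], [-174.79, -0.11], [-173.66, 173.66]. Speed limits (degrees/s): [136.94, 136.94, 172.46, 180, 180, 180].

INTERFACE

Orientations are given as [roll, pitch, yaw] about the fixed x, y, z axes, in that order (R = Rz(yaw) Ry(pitch) Rx(roll)).
In Python, from plant import r gives the robot as it stands.
- The arm moves only by the tool carry_out, never from a script. Its argument "moves" is a list of rows, each a list of 7 numbers: the shift along the world's x, y, z in mm, then the turn, a rotation vector about the world's x, y, z in rad, then the opening in per cent of the stroke, from 0 (shut) to 100 (fully open). In form: [[x, y, z, wx, wy, wz, claw], ...]. A call has 1 to 5 rows; each row is the pose to reach, as a shift and turn from the pose commanded when the call began; what a row does not reach only later rows make up. A row lasts 1/10 s, in which the tool goes at most 50 mm and 8.59 degrees, less where a joint would pass 70% of its speed; a pose out of reach is approached as far as the arm can. A call with a gripper value outside its range is refused whole. The fingers move at their own pace and stop on an object; "squeeze" is the grip in N (left out, the last holds). Time passes only in rows, so rows that repeat a pose let the fingers close. It gives the time, the measured TCP pose, the force and the opening at its end, in the units of the state.
- r.get_state(): the state, without advancing time (a new reading comes with each control period).
- r.capture(name): name is "scene" or "side" or "wrist"; returns the picture (480x640x3 uint8, blue, green, red); there is no depth.
- r.camera_params(name): a dict with "K" (3x3 intrinsics, pixels), "rvec" (rotation vector, rad) and "tvec" (3), from world to camera coordinates, as OpenCV has them. Camera axes: x right, y down, z forward; pixel columns grow to the right and rows downward; lengths in m; the calibration is good to about 2 mm. A picture is of the moment at which its call begins: read the wrist's pose just before it. camera_params takes no time and is no camera call; for the wrist camera it gives the pose at the moment of the call.
- r.close_job(): hands the job in, once; it reports no verdict.
The state is a dict: "time_s": time; "joints": joint angles; "qd": joint speeds; "joint_torque": joint torques, N m; "tcp_pos": TCP position; "eef_rot": TCP orientation; "contact_force": force on the tool from outside, world axes, zero at the start; "moment": the same for the moment, N m; "gripper_width": finger opening in m.
Only numpy, scipy, OpenCV 4.12 (cv2) and the standard library are available. Lean on these libraries where they do the work, as an engineer would, in place of code of your own. Each camera call takes 0.05 s, during which the arm holds its last target. There are 200 camera calls.

## Working session

There is one attempt and no reset: what is moved stays moved. The work goes in short steps, Python scripts to look and compute and a tool call to move; the robot and the scene stay as the last step left them, time stands still between calls to the robot, and variables do not carry over. Pictures are saved under pics/ and viewed, about 8 in all and at most 12, crops included, and the job is handed in when it is done.

Besides the shell and the picture viewer there is one more tool, called after "Call:" by a JSON object that holds its "op" and its "data". carry_out: Moves the arm, as the interface text tells. Its arguments: {"type":"object","properties":{"moves":{"type":"array"},"squeeze":{"type":"number"}},"required":["moves"]}

```bash
mkdir -p pics; ls; python3 - <<'E'
from plant import r
import cv2
s=r.get_state();print(s, r.tcp_to_grasp)
for n in("scene","side"):
    cv2.imwrite(f"pics/{n}0.png",r.capture(n)); p=r.camera_params(n);print(n,p)
E
```

```text
pics
{'time_s': 0.0, 'joints': array([ 8.76653738e+01,  2.05918182e+01,  6.33237220e-01, -2.03555697e-02,
       -7.01381100e+01, -1.65056489e+01]), 'qd': array([ 0.0009016 ,  0.08364725, -0.01546514, -0.00875539, -0.1459968 ,
        0.12266923]), 'joint_torque': array([ 3.05304602e-04, -5.82709908e+01,  2.93059123e+01,  6.99741080e+00,
        6.97597337e-03, -1.46000339e-04]), 'tcp_pos': array([0.21785759, 0.63833758, 0.22561358]), 'eef_rot': array([  95.31280727,   89.90143301, -103.53439987]), 'contact_force': array([ 0.51846839,  0.15803514, -0.34001524]), 'moment': array([0.00069153, 0.00064728, 0.02423787]), 'gripper_width': 0.08763233816258445} 0.0188
scene {'K': array([[559.30753395,   0.        , 315.35103135],
       [  0.        , 559.30753395, 240.42990975],
       [  0.        ,   0.        ,   1.        ]]), 'rvec': array([ 1.53270554,  2.04101333, -0.85195392]), 'tvec': array([ 0.12685132, -0.23779087,  1.76966952])}
side {'K': array([[432.98243684,   0.        , 318.05167675],
       [  0.        , 432.98243684, 240.12726412],
       [  0.        ,   0.        ,   1.        ]]), 'rvec': array([ 2.24889466, -0.3555146 ,  0.13764741]), 'tvec': array([-0.44226831,  0.17308231,  1.26932521])}
```

View pics/scene0.png

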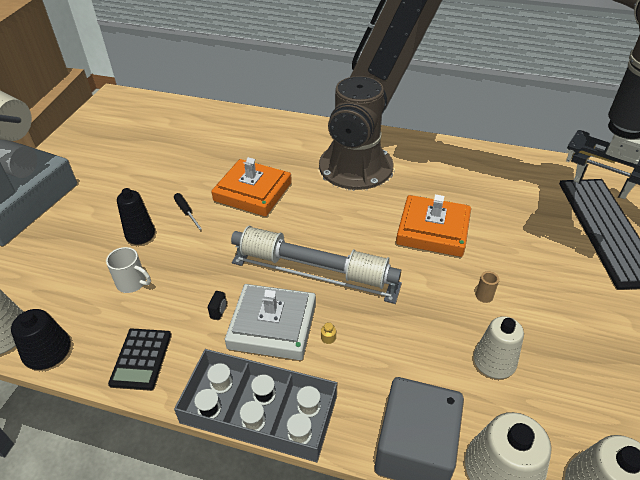

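View pics/side0.png

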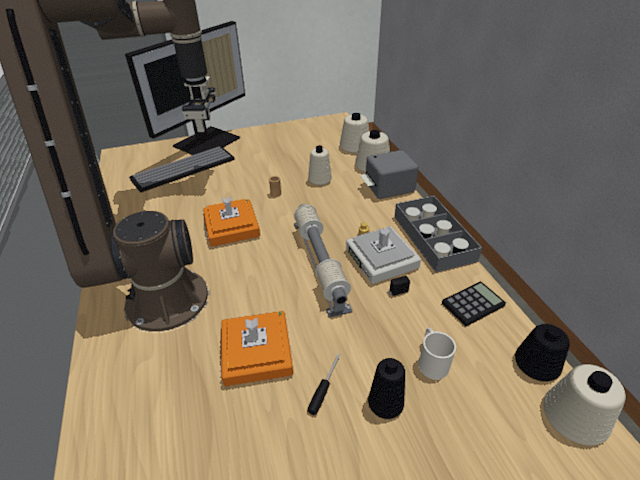

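Scene view: bar between about (237,239) and (397,277), white scale with its V cradle at (269,294). Side view: bar from (304,208) to (340,297), cradle at (384,233). Next I back-project these pixels.

```bash
cat > h.py <<'E'
import numpy as np, cv2
from plant import r
def cam(n):
    p=r.camera_params(n);R=cv2.Rodrigues(p["rvec"])[0];return p["K"],R,np.ravel(p["tvec"])
def ray(c,px):
    K,R,t=c;d=R.T@np.linalg.inv(K)@np.array([px[0],px[1],1.]);return -R.T@t,d
def onz(c,px,z):
    o,d=ray(c,px);return o+d*(z-o[2])/d[2]
def proj(c,P):
    K,R,t=c;q=K@(R@np.asarray(P)+t);return q[:2]/q[2]
def tri(ca,pa,cb,pb):
    A=[];b=[]
    for c,p in((ca,pa),(cb,pb)):
        o,d=ray(c,p);d/=np.linalg.norm(d);M=np.eye(3)-np.outer(d,d);A.append(M);b.append(M@o)
    return np.linalg.lstsq(np.vstack(A),np.hstack(b),rcond=None)[0]
E
python3 - <<'E'
from h import *
np.set_printoptions(precision=3,suppress=True)
a,b=cam("scene"),cam("side")
for n,c,L in(("scene",a,[(237,239),(397,277),(262,243),(367,268)]),("side",b,[(304,208),(340,297),(309,218),(332,279)])):
    print(n,[onz(c,p,.064) for p in L])
print("cradle",tri(a,(269,294),b,(384,233)))
for p in [(229,345),(301,357),(314,292),(245,286)]: print("scale",onz(a,p,.048 if p[1]<300 else .0))
for n,p in dict(conea=(497,373),coneb=(140,240),mug=(127,288),weight=(329,341),tape=(217,316),core=(486,298)).items(): print(n,onz(a,p,0))
for n in("scene","side"):
    im=r.capture(n)
    (x,y,w,h)=(200,200,220,165) if n=="scene" else (280,190,150,130)
    c=im[y:y+h,x:x+w];cv2.imwrite(f"pics/c_{n}.png",cv2.resize(c,None,fx=3.5 if n=="scene" else 4.5,fy=3.5 if n=="scene" else 4.5,interpolation=cv2.INTER_CUBIC))
E
```

```text
scene [array([ 0.467, -0.206,  0.064]), array([0.482, 0.217, 0.064]), array([ 0.463, -0.138,  0.064]), array([0.474, 0.141, 0.064])]
side [array([0.483, 0.22 , 0.064]), array([ 0.463, -0.207,  0.064]), array([0.483, 0.16 , 0.064]), array([ 0.464, -0.135,  0.064])]
cradle [ 0.657 -0.047  0.115]
scale [ 0.738 -0.123  0.   ]
scale [0.723 0.048 0.   ]
scale [0.57  0.033 0.048]
scale [ 0.598 -0.133  0.048]
conea [0.643 0.477 0.   ]
coneb [ 0.486 -0.494  0.   ]
mug [ 0.65 -0.44  0.  ]
weight [0.664 0.097 0.   ]
tape [ 0.669 -0.184  0.   ]
core [0.434 0.437 0.   ]
```

View pics/c_scene.png

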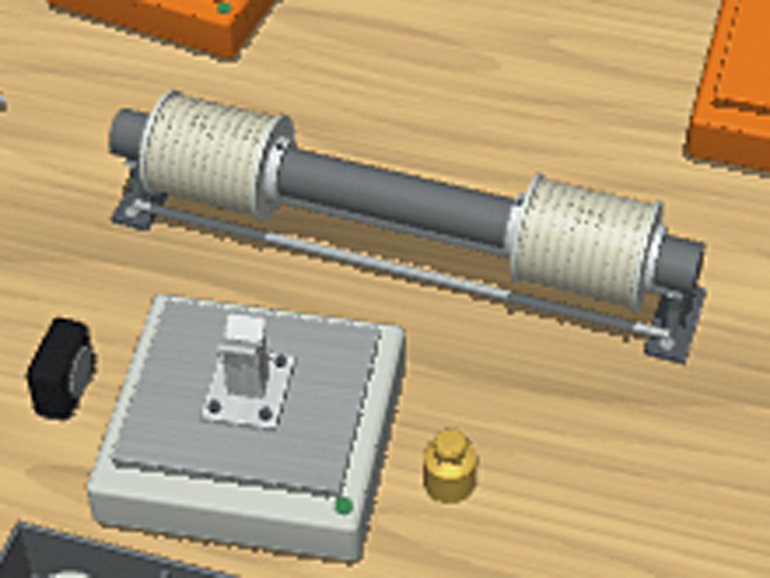

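```bash
python3 - <<'E'
from h import *
from scipy.spatial.transform import Rotation as Ro
np.set_printoptions(precision=3,suppress=True)
s=r.get_state();M=Ro.from_euler('xyz',s['eef_rot'],degrees=True);print(M.as_matrix())
u=np.array([.0175,.425,0]);u/=np.linalg.norm(u)
for sg in(1,-1):
    y=sg*np.array([u[1],-u[0],0]);x=np.array([0,0,-1.]);T=np.stack([x,y,np.cross(x,y)],1)
    print((Ro.from_matrix(T)*M.inv()).as_rotvec())
a=cam("wrist");print(a, s['tcp_pos'])
E
```

```text
[[-0.    -0.323 -0.946]
 [-0.001 -0.946  0.323]
 [-1.     0.001 -0.   ]]
[0.001 0.001 1.858]
[ 0.001 -0.001 -1.283]
(array([[382.954,   0.   , 323.033],
       [  0.   , 382.954, 245.96 ],
       [  0.   ,   0.   ,   1.   ]]), array([[-0.322, -0.947, -0.   ],
       [-0.912,  0.31 ,  0.27 ],
       [-0.256,  0.087, -0.963]]), array([ 0.675, -0.033,  0.39 ])) [0.218 0.639 0.226]
```

Call:
{"op": "carry_out", "data": {"moves": [[17,-42,2,0,0,-0.0855,100],[34,-84,4,0,0,-0.171,100],[51,-126,6,0,0,-0.2565,100],[68,-169,8,0,0,-0.342,100],[85,-211,10,0,0,-0.4275,100]]}}

```text
time_s: 0.7
tcp_pos: [0.3033, 0.4259, 0.2365]
eef_rot: [109.3, 90.0, -114.2]
contact_force: [1.2, -0.4, 1.5]
gripper_width: 0.0873
```

Call:
{"op": "carry_out", "data": {"moves": [[17,-42,2,0,0,-0.0855,100],[34,-84,4,0,0,-0.171,100],[51,-126,6,0,0,-0.2565,100],[68,-169,8,0,0,-0.342,100],[85,-211,10,0,0,-0.4275,100]]}}

```text
time_s: 1.2
tcp_pos: [0.3881, 0.215, 0.2469]
eef_rot: [-53.6, 90.0, 58.4]
contact_force: [1.3, -0.1, -0.2]
gripper_width: 0.0878
```

Call:
{"op": "carry_out", "data": {"moves": [[17,-42,2,0,0,-0.0855,100],[34,-84,4,0,0,-0.171,100],[51,-126,6,0,0,-0.2565,100],[68,-169,8,0,0,-0.342,100],[86,-211,10,0,0,-0.428,100]]}}

```text
time_s: 1.7
tcp_pos: [0.4742, 0.0039, 0.257]
eef_rot: [-58.5, 89.9, 29.0]
contact_force: [1.1, 1.2, -0.1]
gripper_width: 0.0877
```

Call:
{"op": "carry_out", "data": {"moves": [[0,0,0,0,0,0,100],[0,0,0,0,0,0,100]]}}

```text
time_s: 1.9
tcp_pos: [0.474, 0.0046, 0.2563]
eef_rot: [90.8, 90.0, 178.3]
contact_force: [-0.4, 0.0, 0.1]
gripper_width: 0.0877
```

```bash
python3 - <<'E'
from h import *
np.set_printoptions(precision=4,suppress=True)
s=r.get_state();print(s['time_s'],s['tcp_pos'],s['eef_rot'],s['contact_force'],s['moment'])
import pickle
pickle.dump(cam("wrist"),open("w1.pkl","wb"))
cv2.imwrite("pics/w1.png",r.capture("wrist"))
E
```

```text
1.9 [0.474  0.0046 0.2563] [ 90.7932  89.9705 178.2733] [-0.4042  0.0322  0.1379] [ 0.1569 -0.009  -0.0194]
```

View pics/w1.png

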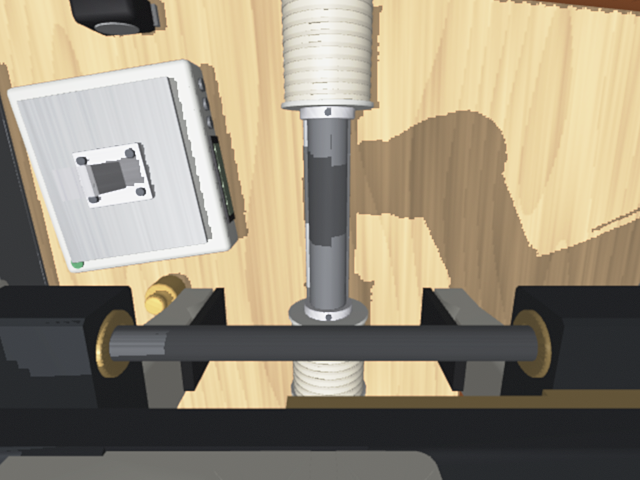

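Wrist view: the bar runs along column ≈328, with collars at rows ≈108 and ≈315. The scale pan and cradle are at upper left, with the V head near (118,175). I'll zoom in on the cradle.

```bash
python3 - <<'E'
from h import *
im=cv2.imread("pics/w1.png")
cv2.imwrite("pics/w1c.png",cv2.resize(im[50:280,0:260],None,fx=2.6,fy=2.6,interpolation=cv2.INTER_CUBIC))
import pickle
np.set_printoptions(precision=4,suppress=True)
c=pickle.load(open("w1.pkl","rb"))
A,B=onz(c,(328,110),.07),onz(c,(328,313),.07); print(A,B,(A+B)/2,np.linalg.norm(A-B),np.degrees(np.arctan2(-(B-A)[0],(B-A)[1])))
for y in(140,280):
    print([onz(c,(x,y),.064) for x in(308,349)])
E
```

```text
[ 0.466  -0.0911  0.07  ] [0.4734 0.0974 0.07  ] [0.4697 0.0031 0.07  ] 0.188589314519926 -2.2466420990663556
[array([ 0.4845, -0.0673,  0.064 ]), array([ 0.4484, -0.0657,  0.064 ])]
[array([0.4915, 0.0642, 0.064 ]), array([0.4516, 0.0659, 0.064 ])]
```

View pics/w1c.png

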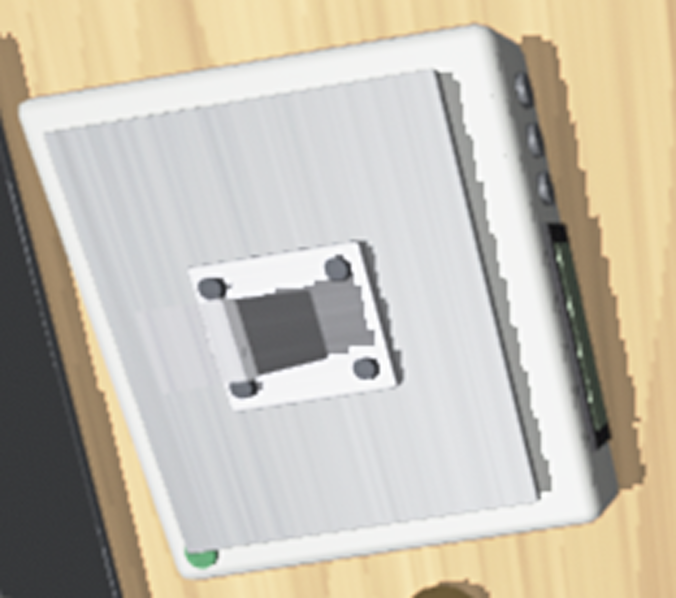

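```bash
python3 - <<'E'
from h import *
import pickle
np.set_printoptions(precision=4,suppress=True)
c=pickle.load(open("w1.pkl","rb"))
f=lambda L,z:np.array([onz(c,(x/2.6,y/2.6+50),z) for x,y in L])
for n,L,z in(("pan",[(45,133),(437,70),(540,500),(188,550)],.061),("plate",[(190,267),(357,243),(397,385),(233,410)],.065),("body",[(20,100),(490,25),(615,512),(185,577)],.046)):
    P=f(L,z);print(n,P.mean(0),[np.linalg.norm(P[i]-P[(i+1)%4]) for i in range(4)])
    print([np.degrees(np.arctan2(-(d)[0],d[1])) for d in(P[3]-P[0],P[2]-P[1])], [np.degrees(np.arctan2(d[1],d[0])) for d in(P[0]-P[1],P[3]-P[2])])
a,b=cam("scene"),cam("side")
for P in([.4715,.003,.064],):
  pass
E
```

```text
pan [ 0.6602 -0.0438  0.061 ] [np.float64(0.13430067464300777), np.float64(0.14784592648087883), np.float64(0.13446333858372236), np.float64(0.14779287753954146)]
[np.float64(5.9720654951923065), np.float64(6.035058687631709)] [np.float64(5.856866551432912), np.float64(5.834439401829037)]
plate [ 0.6617 -0.0435  0.065 ] [np.float64(0.0586167410132823), np.float64(0.04896383238604024), np.float64(0.05996562067326379), np.float64(0.04977168172292806)]
[np.float64(5.052207829610743), np.float64(6.619861697011227)] [np.float64(5.313475759009599), np.float64(6.097047641108014)]
body [ 0.6585 -0.0445  0.046 ] [np.float64(0.16599292379336406), np.float64(0.17419223306709675), np.float64(0.1724111441611183), np.float64(0.17610505495694007)]
[np.float64(5.942242923859544), np.float64(8.052331356510972)] [np.float64(5.7254867910296054), np.float64(6.408483735961868)]
```

Call:
{"op": "carry_out", "data": {"moves": [[-4,-3,-45,0,0,0,100],[-4,-3,-90,0,0,0,100],[-4,-3,-135,0,0,0,100],[-4,-3,-180,0,0,0,100],[-4,-3,-210,0,0,0,100]]}}

```text
time_s: 2.45
tcp_pos: [0.4683, 0.0039, 0.0442]
eef_rot: [105.3, 89.9, -166.8]
contact_force: [0.4, -0.1, 0.0]
gripper_width: 0.0874
```

```bash
cat >> h.py <<'E'
def meas(n=8):
    F=[]
    for _ in range(n):
        r.capture("side");s=r.get_state();F.append(np.r_[s["contact_force"],s["moment"],s["tcp_pos"]])
    F=np.array(F);np.set_printoptions(precision=4,suppress=True)
    print("t",s["time_s"],"w",s["gripper_width"],"\nmean",F.mean(0),"\nstd",F.std(0),"rot",s["eef_rot"]);return F.mean(0)
E
python3 -c "from h import *;meas()"
```

```text
t 2.85 w 0.0874399970468938 
mean [-0.2927  0.0255 -0.2643  0.0883 -0.0236  0.003   0.4696  0.0036  0.0463] 
std [0.9468 0.5479 1.4868 0.036  0.1711 0.0366 0.002  0.0003 0.0027] rot [-65.8817  89.7957  21.818 ]
```

Call:
{"op": "carry_out", "data": {"moves": [[0,0,0,0,0,0,30],[0,0,0,0,0,0,30],[0,0,0,0,0,0,30],[0,0,0,0,0,0,30],[0,0,0,0,0,0,30]], "squeeze": 50}}

```text
time_s: 3.35
tcp_pos: [0.47, 0.0027, 0.0466]
eef_rot: [144.6, 90.0, -127.8]
contact_force: [-0.2, -0.6, 0.4]
gripper_width: 0.0532
```

```bash
python3 -c "from h import *;meas()"
```

```text
t 3.75 w 0.03512670188493826 
mean [-0.4578  0.1831 -0.0177  0.1387  0.0489  0.0055  0.4699  0.0028  0.0465] 
std [0.6227 0.6231 0.4683 0.0794 0.1043 0.0349 0.0001 0.     0.    ] rot [ 107.5901   89.9787 -164.7607]
```

Call:
{"op": "carry_out", "data": {"moves": [[0,0,1,0,0,0,30],[0,0,2,0,0,0,30],[0,0,3,0,0,0,30],[0,0,4,0,0,0,30],[0,0,4,0,0,0,30]]}}

```text
time_s: 4.25
tcp_pos: [0.4697, 0.0027, 0.0505]
eef_rot: [114.6, 90.0, -157.8]
contact_force: [-0.0, 0.1, -5.8]
gripper_width: 0.0348
```

```bash
python3 - <<'E'
from h import *
meas(12);im=r.capture("wrist");cv2.imwrite("pics/w2.png",im)
E
```

```text
t 4.85 w 0.03489198828976197 
mean [-0.2007 -0.1015 -5.8535 -0.1239  0.0573  0.0449  0.4698  0.0027  0.0505] 
std [0.5165 0.4404 0.3413 0.0891 0.026  0.0268 0.0001 0.     0.    ] rot [ 126.1946   89.9916 -146.1546]
```

Call:
{"op": "carry_out", "data": {"moves": [[0,0,-2,0,0,0,30],[0,0,-4,0,0,0,30],[0,0,-4,0,0,0,60],[0,0,-4,0,0,0,60],[0,0,-4,0,0,0,60]]}}

```text
time_s: 5.4
tcp_pos: [0.4707, 0.0031, 0.047]
eef_rot: [-69.1, 89.9, 18.6]
contact_force: [0.3, 0.4, -0.6]
gripper_width: 0.0513
```

Call:
{"op": "carry_out", "data": {"moves": [[0,0,0,0,0,0,60],[1,20,0,0,0,0,60],[2,42,0,0,0,0,60],[2,42,0,0,0,0,30],[2,42,0,0,0,0,30]]}}

```text
time_s: 5.9
tcp_pos: [0.472, 0.0452, 0.0466]
eef_rot: [-51.3, 90.0, 36.4]
contact_force: [-0.1, 0.1, 0.4]
gripper_width: 0.0416
```

Call:
{"op": "carry_out", "data": {"moves": [[0,0,0,0,0,0,30],[0,0,0,0,0,0,30],[0,0,0,0,0,0,30],[0,0,0,0,0,0,30],[0,0,0,0,0,0,30]]}}

```text
time_s: 6.4
tcp_pos: [0.4714, 0.0446, 0.0465]
eef_rot: [53.6, 90.0, 141.2]
contact_force: [-3.9, 4.3, 2.6]
gripper_width: 0.0351
```

```bash
python3 - <<'E'
from h import *
meas(12)
E
```

```text
t 7.0 w 0.03504520230144161 
mean [-3.7674  4.5547  2.1699  1.7706  1.2761  0.0188  0.4714  0.0446  0.0465] 
std [0.3614 0.5526 0.609  0.0237 0.0273 0.022  0.     0.     0.    ] rot [ 54.1246  89.9514 141.7165]
```

Call:
{"op": "carry_out", "data": {"moves": [[0,0,1,0,0,0,30],[0,0,2,0,0,0,30],[0,0,3,0,0,0,30],[0,0,4,0,0,0,30],[0,0,4,0,0,0,30]]}}

```text
time_s: 7.5
tcp_pos: [0.4719, 0.0447, 0.0506]
eef_rot: [116.4, 90.0, -156.0]
contact_force: [0.2, -0.9, -6.3]
gripper_width: 0.0347
```

```bash
python3 - <<'E'
from h import *
meas(12)
E
```

```text
t 8.1 w 0.03512274016885013 
mean [-0.1065  0.1795 -6.682   0.0742 -0.0469  0.0036  0.4719  0.0448  0.0505] 
std [0.3906 0.4399 0.5238 0.0212 0.0329 0.019  0.     0.     0.    ] rot [ 138.5136   89.999  -133.8355]
```

Call:
{"op": "carry_out", "data": {"moves": [[0,0,-2,0,0,0,30],[0,0,-4,0,0,0,30],[0,0,-4,0,0,0,60],[0,0,-4,0,0,0,60],[0,0,-4,0,0,0,60]]}}

```text
time_s: 8.6
tcp_pos: [0.4726, 0.0451, 0.0469]
eef_rot: [-70.0, 89.9, 17.6]
contact_force: [0.5, -0.0, 0.1]
gripper_width: 0.0509
```

Call:
{"op": "carry_out", "data": {"moves": [[0,0,0,0,0,0,60],[0,0,0,0,0,0,60],[0,8,0,0,0,0,60],[0,8,0,0,0,0,60],[0,8,0,0,0,0,60]]}}

```text
time_s: 9.1
tcp_pos: [0.472, 0.0531, 0.0465]
eef_rot: [149.3, 90.0, -123.1]
contact_force: [-0.3, -0.1, 0.4]
gripper_width: 0.0531
```

```bash
python3 - <<'E'
from h import *
meas(16)
E
```

```text
t 9.9 w 0.05270556164472912 
mean [-0.1139  0.1409  0.004   0.0814 -0.0539  0.0034  0.472   0.0528  0.0466] 
std [0.5527 0.4672 0.6397 0.0255 0.0262 0.0268 0.     0.0001 0.    ] rot [-92.6697  89.9989  -5.0167]
```

Call:
{"op": "carry_out", "data": {"moves": [[0,0,0,0,0,0,30],[0,0,0,0,0,0,30],[0,0,0,0,0,0,30],[0,0,0,0,0,0,30],[0,0,0,0,0,0,30]]}}

```text
time_s: 10.4
tcp_pos: [0.4717, 0.0528, 0.0466]
eef_rot: [96.4, 90.0, -176.0]
contact_force: [-3.7, 0.1, 1.8]
gripper_width: 0.0348
```

Call:
{"op": "carry_out", "data": {"moves": [[0,0,0,0,0,0,30],[0,0,2,0,0,0,30],[0,0,4,0,0,0,30],[0,0,5,0,0,0,30],[0,0,5,0,0,0,30]]}}

```text
time_s: 10.9
tcp_pos: [0.4719, 0.0527, 0.0515]
eef_rot: [103.3, 90.0, -169.1]
contact_force: [-0.3, 0.2, -7.4]
gripper_width: 0.0349
```

```bash
python3 - <<'E'
from h import *
meas(16)
E
```

```text
t 11.7 w 0.03484874610971262 
mean [ 0.219  -0.0066 -6.2827  0.1204 -0.0529 -0.0094  0.4719  0.0528  0.0515] 
std [0.4912 0.5509 0.4406 0.028  0.0321 0.03   0.     0.     0.0001] rot [-54.2248  89.999   33.4265]
```

Call:
{"op": "carry_out", "data": {"moves": [[0,0,-3,0,0,0,30],[0,0,-5,0,0,0,30],[0,0,-5,0,0,0,60],[0,0,-5,0,0,0,60],[0,0,-5,0,0,0,60]]}}

```text
time_s: 12.2
tcp_pos: [0.4726, 0.0531, 0.0469]
eef_rot: [-69.2, 89.9, 18.4]
contact_force: [0.1, -0.2, -0.6]
gripper_width: 0.0512
```

Call:
{"op": "carry_out", "data": {"moves": [[0,0,0,0,0,0,60],[0,-7,0,0,0,0,60],[0,-7,0,0,0,0,60],[0,-7,0,0,0,0,30],[0,-7,0,0,0,0,30]]}}

```text
time_s: 12.7
tcp_pos: [0.472, 0.0457, 0.0466]
eef_rot: [-81.8, 90.0, 5.8]
contact_force: [-0.6, -0.9, 0.6]
gripper_width: 0.0418
```

Call:
{"op": "carry_out", "data": {"moves": [[0,0,0,0,0,0,30],[0,0,0,0,0,0,30],[0,0,0,0,0,0,30],[0,0,0,0,0,0,30],[0,0,0,0,0,0,30]]}}

```text
time_s: 13.2
tcp_pos: [0.4715, 0.0458, 0.0465]
eef_rot: [104.2, 90.0, -168.2]
contact_force: [-5.1, 1.4, 4.4]
gripper_width: 0.0349
```

Call:
{"op": "carry_out", "data": {"moves": [[0,0,2,0,0,0,30],[0,0,4,0,0,0,30],[0,0,6,0,0,0,30],[0,0,8,0,0,0,30],[0,0,8,0,0,0,30]]}}

```text
time_s: 13.7
tcp_pos: [0.4721, 0.0459, 0.0547]
eef_rot: [-65.1, 90.0, 22.6]
contact_force: [0.2, 0.3, -6.8]
gripper_width: 0.0349
```

```bash
python3 - <<'E'
from h import *
from scipy.spatial.transform import Rotation as Ro
meas(16)
for s in [r.get_state()]:
  y=Ro.from_euler('xyz',s['eef_rot'],degrees=True).as_matrix();print(y, np.degrees(np.arctan2(y[1,1],y[0,1])))
cv2.imwrite("pics/w3.png",r.capture("wrist"));
im=r.capture("scene");cv2.imwrite("pics/s3.png",cv2.resize(im[200:330,210:420],None,fx=3.5,fy=3.5,interpolation=cv2.INTER_CUBIC))
E
```

```text
t 14.5 w 0.03502301580070565 
mean [ 0.0246  0.0378 -6.3587  0.0718 -0.0574  0.0223  0.4719  0.0458  0.0545] 
std [0.4389 0.454  0.6345 0.0206 0.0241 0.0317 0.     0.     0.    ] rot [-142.6513   89.9992  -54.9984]
[[ 0.     -0.9992  0.041 ]
 [-0.      0.041   0.9992]
 [-1.     -0.     -0.    ]] 177.65291529642792
```

View pics/s3.png

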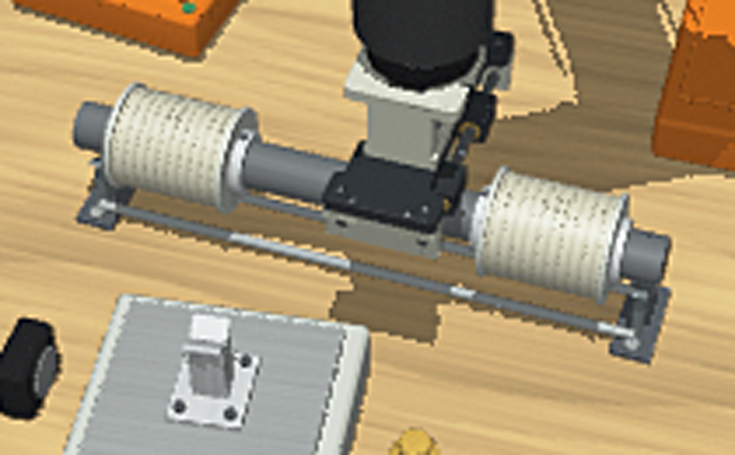

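The bar hangs level and clear of both uprights, and the moment differs from the free baseline by only about 0.01 N m, so the balance point is at the grip. Now I lift and carry.

Call:
{"op": "carry_out", "data": {"moves": [[0,0,10,0,0,0,30],[0,0,25,0,0,0,30],[0,0,45,0,0,0,30],[0,0,65,0,0,0,30],[0,0,80,0,0,0,30]]}}

```text
time_s: 15.1
tcp_pos: [0.4723, 0.0459, 0.1366]
eef_rot: [-65.7, 89.9, 22.0]
contact_force: [1.0, 0.4, -6.8]
gripper_width: 0.0349
```

Call:
{"op": "carry_out", "data": {"moves": [[0,0,10,0,0,0,30],[0,0,20,0,0,0,30],[0,0,25,0,0,0,30],[0,0,27,0,0,0,30],[0,0,27,0,0,0,30]]}}

```text
time_s: 15.6
tcp_pos: [0.4718, 0.0458, 0.1613]
eef_rot: [104.9, 90.0, -167.4]
contact_force: [0.5, -0.8, -7.6]
gripper_width: 0.0347
```

```bash
python3 - <<'E'
from h import *
meas(8)
E
```

```text
t 16.0 w 0.03441327118635793 
mean [-0.197   0.0976 -6.4986  0.0895 -0.059  -0.0204  0.4717  0.0457  0.1611] 
std [0.3382 0.33   0.5255 0.026  0.0305 0.0266 0.0001 0.     0.0001] rot [ 121.3679   89.9703 -150.9816]
```

Call:
{"op": "carry_out", "data": {"moves": [[8,-4,0,0,0,0.01,30],[24,-12,0,0,0,0.025,30],[44,-21,0,0,0,0.04,30],[66,-31,0,0,0,0.055,30],[88,-42,0,0,0,0.07,30]]}}

```text
time_s: 16.5
tcp_pos: [0.5613, 0.0032, 0.1614]
eef_rot: [-131.2, 90.0, -39.5]
contact_force: [-0.4, 0.4, -6.5]
gripper_width: 0.0352
```

Call:
{"op": "carry_out", "data": {"moves": [[22,-10,0,0,0,0.015,30],[44,-21,0,0,0,0.03,30],[66,-31,0,0,0,0.045,30],[84,-40,0,0,0,0.06,30],[94,-45,0,0,0,0.07,30]]}}

```text
time_s: 17.0
tcp_pos: [0.6555, -0.0424, 0.1606]
eef_rot: [120.8, 90.0, -143.5]
contact_force: [-0.6, -0.2, -5.5]
gripper_width: 0.0349
```

Call:
{"op": "carry_out", "data": {"moves": [[4,-2,0,0,0,0.005,30],[6,-3,0,0,0,0.006,30],[6,-3,0,0,0,0.006,30],[6,-3,0,0,0,0.006,30]]}}

```text
time_s: 17.4
tcp_pos: [0.6595, -0.0438, 0.1618]
eef_rot: [-7.9, 90.0, 88.1]
contact_force: [0.0, -0.7, -6.3]
gripper_width: 0.0349
```

```bash
python3 - <<'E'
from h import *
import pickle
meas(8)
pickle.dump(cam("wrist"),open("w4.pkl","wb"));cv2.imwrite("pics/w4.png",r.capture("wrist"))
a=r.capture("scene");b=r.capture("side")
A=cv2.resize(a[215:385,180:400],(660,510));B=b
A2=cv2.resize(A,(465,360));B2=cv2.resize(b[170:330,270:440],(330,311));o=np.zeros((360,800,3),np.uint8);o[:,:465]=A2;o[:311,468:798]=B2
cv2.imwrite("pics/s4.png",o)
E
```

```text
t 17.8 w 0.034970264598805235 
mean [-0.2263 -0.0571 -6.5128  0.0715 -0.0464  0.0037  0.6598 -0.0439  0.1618] 
std [0.4401 0.3547 0.5107 0.0229 0.0233 0.0262 0.0001 0.0001 0.0001] rot [-78.1926  89.9917  17.8338]
```

View pics/s4.png

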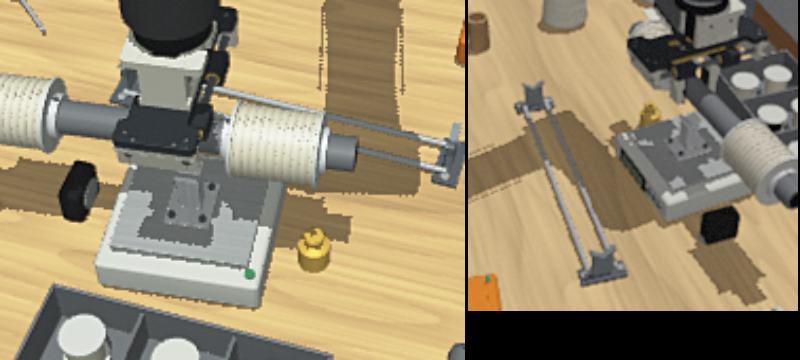

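View pics/w4.png

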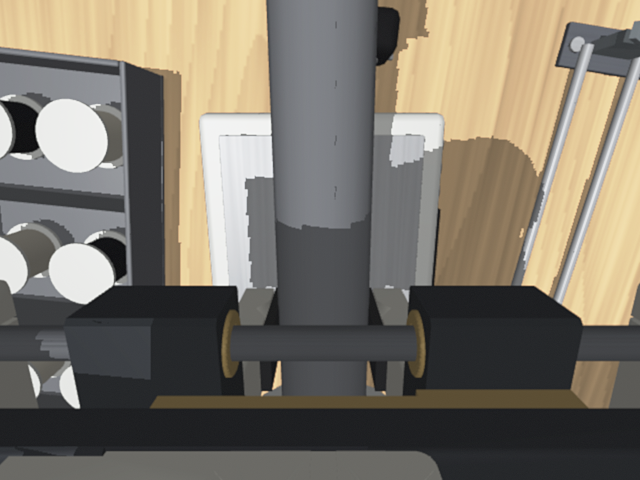

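The scene crop shows the bar held over the cradle with the rack empty. In the wrist view the pan's far edge runs from (219,135) to (424,135), square to the bar. I check the centring with these.

```bash
python3 - <<'E'
from h import *
import pickle
np.set_printoptions(precision=4,suppress=True)
c=pickle.load(open("w4.pkl","rb"))
A,B=onz(c,(219,135),.061),onz(c,(424,135),.061);v=(A-B)/np.linalg.norm(A-B);g=np.array([-v[1],v[0],0])
print(A,B,np.linalg.norm(A-B),np.degrees(np.arctan2(v[1],v[0])),"centre",(A+B)/2+.075*g)
print([onz(c,p,.1805) for p in((270,60),(374,60),(278,200),(370,200))])
C,D=onz(c,(205,116),.048),onz(c,(443,116),.048);print("body c",(C+D)/2+.09*g,np.linalg.norm(C-D))
E
```

```text
[ 0.7355 -0.1114  0.061 ] [ 0.6031 -0.1256  0.061 ] 0.13315946754798286 6.094472236936836 centre [ 0.6613 -0.0439  0.061 ]
[array([ 0.6881, -0.1398,  0.1805]), array([ 0.6537, -0.1435,  0.1805]), array([ 0.682 , -0.0934,  0.1805]), array([ 0.6485, -0.097 ,  0.1805])]
body c [ 0.6594 -0.0415  0.048 ] 0.16027392201643936
```

Call:
{"op": "carry_out", "data": {"moves": [[1,0,-8,0,0,0,30],[1,0,-18,0,0,0,30],[1,0,-28,0,0,0,30],[1,0,-36,0,0,0,30],[1,0,-39,0,0,0,30]]}}

```text
time_s: 18.45
tcp_pos: [0.6601, -0.0443, 0.1207]
eef_rot: [90.5, 89.9, -173.4]
contact_force: [0.5, -0.6, -6.0]
gripper_width: 0.0351
```

Call:
{"op": "carry_out", "data": {"moves": [[0,0,-0.5,0,0,0,30],[0,0,-1,0,0,0,30],[0,0,-1.5,0,0,0,30],[0,0,-2,0,0,0,30],[0,0,-2,0,0,0,30]]}}

```text
time_s: 18.95
tcp_pos: [0.661, -0.0442, 0.1208]
eef_rot: [-83.5, 90.0, 12.5]
contact_force: [-0.6, -0.1, -6.3]
gripper_width: 0.035
```

```bash
python3 - <<'E'
from h import *
meas(8)
E
```

```text
t 19.35 w 0.035037734137507125 
mean [ 0.3001 -0.1541 -6.5539  0.0541 -0.0435  0.0016  0.661  -0.0442  0.1207] 
std [0.4059 0.4319 0.276  0.0303 0.0104 0.0263 0.     0.     0.0001] rot [-108.2669   89.9956  -12.2511]
```

Call:
{"op": "carry_out", "data": {"moves": [[0,0,-0.5,0,0,0,30],[0,0,-1,0,0,0,30],[0,0,-1.5,0,0,0,30],[0,0,-2,0,0,0,30],[0,0,-2,0,0,0,30]]}}

```text
time_s: 19.85
tcp_pos: [0.6609, -0.0442, 0.1184]
eef_rot: [99.0, 90.0, -165.0]
contact_force: [0.0, 0.5, -6.6]
gripper_width: 0.0349
```

```bash
python3 - <<'E'
from h import *
meas(8)
E
```

```text
t 20.25 w 0.03488534196863167 
mean [-0.0978  0.0764 -6.6911  0.0856 -0.052   0.0046  0.661  -0.0442  0.1186] 
std [0.4164 0.5008 0.2894 0.023  0.0156 0.0376 0.     0.     0.    ] rot [-94.1262  89.9975   1.8907]
```

Call:
{"op": "carry_out", "data": {"moves": [[0,0,-0.5,0,0,0,30],[0,0,-1,0,0,0,30],[0,0,-1.5,0,0,0,30],[0,0,-1.5,0,0,0,30]]}}

```text
time_s: 20.65
tcp_pos: [0.6611, -0.0442, 0.1174]
eef_rot: [-105.4, 90.0, -9.4]
contact_force: [-0.3, 0.7, -2.4]
gripper_width: 0.0353
```

```bash
python3 - <<'E'
from h import *
meas(8)
E
```

```text
t 21.05 w 0.03473663522217934 
mean [-0.2435  0.3684 -2.1897  0.1529  0.1378 -0.0141  0.6612 -0.0442  0.1174] 
std [0.3023 0.5723 0.6332 0.0303 0.0325 0.029  0.     0.     0.0001] rot [-99.7799  89.9743  -3.7582]
```

Call:
{"op": "carry_out", "data": {"moves": [[0,0,-0.4,0,0,0,30],[0,0,-0.7,0,0,0,30],[0,0,-0.7,0,0,0,30]], "squeeze": 15}}

```text
time_s: 21.35
tcp_pos: [0.6612, -0.0442, 0.1168]
eef_rot: [-96.9, 90.0, -0.9]
contact_force: [-1.1, 0.5, 2.0]
gripper_width: 0.0354
```

```bash
python3 - <<'E'
from h import *
meas(8)
E
```

```text
t 21.75 w 0.03539543260644115 
mean [-0.6564  0.5734  1.5475  0.2149  0.2887 -0.0103  0.6612 -0.0442  0.1167] 
std [0.3499 0.5019 0.4436 0.0243 0.0579 0.0296 0.     0.     0.    ] rot [-97.6466  89.97    -1.624 ]
```

Call:
{"op": "carry_out", "data": {"moves": [[-0.5,0,0.2,0,0,0,39],[-0.5,0,0.2,0,0,0,42],[-0.5,0,0.2,0,0,0,44],[-0.5,0,0.2,0,0,0,46],[-0.5,0,0.2,0,0,0,48]], "squeeze": 5}}

```text
time_s: 22.25
tcp_pos: [0.6602, -0.0442, 0.1163]
eef_rot: [86.2, 90.0, -177.8]
contact_force: [0.6, 0.5, 1.2]
gripper_width: 0.0413
```

```bash
python3 - <<'E'
from h import *
meas(8)
a=r.capture("scene");b=r.capture("side")
o=np.zeros((420,800,3),np.uint8);o[:,:450]=cv2.resize(a[215:383,180:360],(450,420));o[:400,452:797]=cv2.resize(b[160:320,310:448],(345,400))
cv2.imwrite("pics/s5.png",o)
E
```

```text
t 22.65 w 0.04212265015692912 
mean [-0.1966  0.055  -0.0229  0.0753 -0.031  -0.0019  0.6604 -0.0442  0.1165] 
std [0.293  0.5075 0.5129 0.03   0.0315 0.0147 0.     0.     0.0001] rot [  91.8953   89.9973 -172.0889]
```

View pics/s5.png

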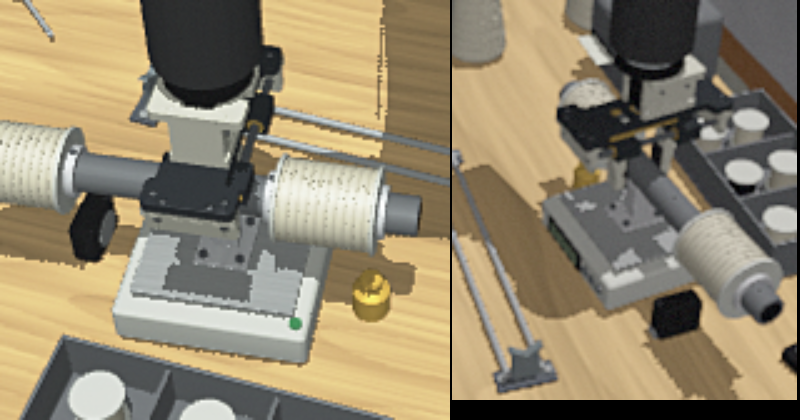

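The fingers are free at zero force and the bar lies level on the cradle. I open wider and retreat straight up.

Call:
{"op": "carry_out", "data": {"moves": [[0,0,0,0,0,0,80],[0,0,0,0,0,0,80],[0,0,0,0,0,0,80],[0,0,0,0,0,0,80],[0,0,5,0,0,0,80]]}}

```text
time_s: 23.25
tcp_pos: [0.66, -0.0442, 0.121]
eef_rot: [89.0, 89.9, -175.0]
contact_force: [0.5, -0.9, 0.3]
gripper_width: 0.0694
```

Call:
{"op": "carry_out", "data": {"moves": [[0,0,10,0,0,0,80],[0,0,30,0,0,0,80],[0,0,60,0,0,0,80],[0,0,95,0,0,0,80],[0,0,120,0,0,0,80]]}}

```text
time_s: 23.75
tcp_pos: [0.6611, -0.0443, 0.2453]
eef_rot: [-97.4, 89.8, -1.4]
contact_force: [-0.2, 0.5, -0.1]
gripper_width: 0.0701
```

```bash
python3 - <<'E'
from h import *
meas(12)
a=r.capture("scene");b=r.capture("side");cv2.imwrite("pics/a6.png",a)
o=np.zeros((420,800,3),np.uint8);o[:,:500]=cv2.resize(a[215:383,160:360],(500,420));o[:400,502:797]=cv2.resize(b[160:320,320:438],(295,400))
cv2.imwrite("pics/s6.png",o)
for p in([.66,-.044,.135],):
  ca,cb=cam("scene"),cam("side");g=np.array([-np.sin(np.radians(6)),np.cos(np.radians(6)),0])
  for s in(-.263,.177): print(proj(ca,np.array(p)+s*g),proj(cb,np.array(p)+s*g))
E
```

```text
t 24.35 w 0.07009072161061405 
mean [ 0.178   0.1262  0.3468  0.0836 -0.0778 -0.013   0.6607 -0.0442  0.2427] 
std [0.7006 0.382  1.5658 0.0356 0.113  0.0288 0.001  0.0001 0.003 ] rot [  95.717    89.9369 -168.2665]
[156.1695 274.5135] [436.287  284.6861]
[347.508  300.6363] [356.958  196.0803]
```

View pics/s6.png

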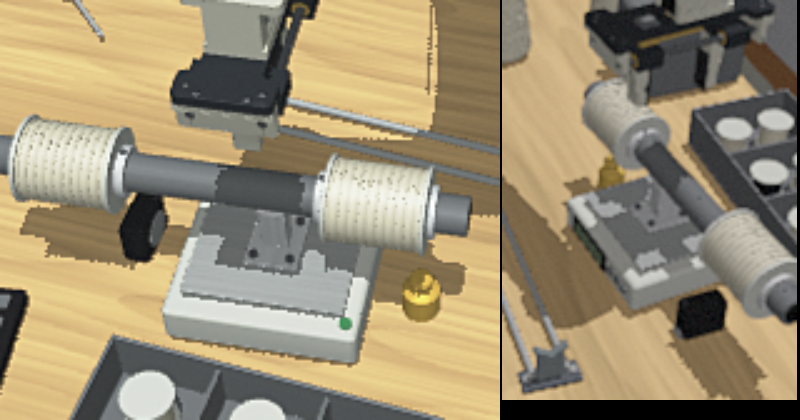

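The bar's right end is at about (347,301), where (347.5,300.6) was predicted for a level seat. The left end fits as well, the gripper is clear and the bystanders haven't moved. I'm handing in.

```bash
python3 -c "from plant import r;print(r.close_job())"
```

```text
the job is handed in; nothing more can be done
None
```

The spool bar is lying on the scale's V cradle and I've handed the job in at about 24 s on the clock. The interface reports no verdict, so the result rests on the checks below.

- **Balance point:** I made four small trial lifts along the tube. They put the balance point about 43 mm from mid-length towards +y, good to 1–2 mm. The weight measured about 6.4–6.6 N, roughly 0.66 kg.
- **Lift and carry:** I lifted the bar about 115 mm at that point and held it. The moment stayed within about 0.03 N m of the free-gripper reading, and in the pictures the bar looked level. I then turned it about 8° to line up with the groove and lowered it in small steps until the scale took the weight, pressing only about 1.5 N beyond it.
- **Last checks:** After I opened and backed off, the force on the tool was near zero. The bar's +y end was within a pixel of where a level, seated bar should show. I could only judge its other end by extrapolating past the edge of the picture. The tape and check weight beside the scale looked unmoved.
- **Disagreements:**
  - The first trial lift, at mid-length, gave a low weight of 5.9 N, probably because one end was still on the rack. I did not use it for the balance point.
  - Close and far camera estimates differed by 3–5 mm for the bar and the cradle. I used the wrist camera, and the bar seated with under about 1 N of sideways force.

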